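# Dish stack on the incubator carrier

### The job

Make up the incubation stack on the round carrier plate: first slide the big dish off the raised step and onto the middle of the plate without lifting it, then set the medium dish on it and last the small dish on top, all three level and centred over the plate by eye. Set the glass dishes down rather than dropping them, and do not shift the two jars, the tube rack or the pipette.

Things in the scene. Friction and masses are not known exactly. Their poses are not given: they have to be found in the camera images.
- step: Fixed raised loading step of bare metal, a plain slab 260 (x) x 200 (y) x 22 mm high. Origin: centre of its underside, on the bench. Its -y long edge is the one the carrier plate stands against. Stands at varying place and yaw.
- plate: Fixed round white carrier plate on a dark foot, 150 mm diameter, flat top 20 mm above the bench (2 mm lower than the step's top), with a thin grey 95 mm circle drawn round its centre. Origin: on its axis, at bench height. Its rim stands 2 mm clear of the step's -y edge, at a varying place along that edge; its yaw is the step's.
- big_dish: Closed glass petri dish with pink agar, 90 mm diameter, 15 mm tall, about 80 g, flat top and bottom; too wide for most grippers. Origin: centre of its underside. Starts on the step's top, 20 to 45 mm from the step's middle towards its +y edge (away from the plate).
- medium_dish: Closed glass petri dish with pink agar, 60 mm diameter, 15 mm tall, about 40 g, flat top and bottom. Origin: centre of its underside. Starts on the bench beside the rack's +y long side, 8 to 28 mm from its face; which end of the rack varies.
- small_dish: Closed glass petri dish with pink agar, 40 mm diameter, 14 mm tall, about 20 g, flat top and bottom. Origin: centre of its underside. Starts on the bench beside the rack's +y long side, near the other end from the medium dish.
- jar_a: Bystander: brown glass jar with black cap, 40 mm diameter, 58 mm tall, standing on the step near its -y edge, beside the way to the plate on the step's -x side. Origin: centre of its underside.
- jar_b: Bystander: a jar like jar_a, on the other side (the step's +x side) of the way to the plate. Origin: centre of its underside. The gap between the jars between their walls is 120 to 160 mm.
- rack: Bystander: blue tube rack standing loose on the bench, 180 (x) x 70 (y) x 50 mm, its tube caps up to 78 mm high. Origin: centre of its underside.
- pipette: Bystander: hand pipette lying on the bench along its own x, 222 mm long (from x = -112 mm at the blue button end to x = +110 mm at the tip), at most 26 mm wide and 22 mm high. Origin: on its axis, underside.

How it is judged:
On the way, in this order (a step that is already met when the one before it is completed fails the run):
1. the big dish lies flat on the carrier plate, centred within 8 mm (horizontal distance between big_dish and plate below 0.008 m and height (world z) of big_dish between 0.017 and 0.023 m and angle between big_dish's own z axis and vertical below 0.06 rad), for 0.2 s.
2. the medium dish lies flat on the big dish, centred over the plate within 8 mm (all of step 1 and horizontal distance between medium_dish and plate below 0.008 m and height (world z) of medium_dish between 0.032 and 0.038 m and angle between medium_dish's own z axis and vertical below 0.06 rad and contact force between medium_dish and the fingers below 0.1 N), for 0.2 s.
3. the small dish lies flat on the medium dish, centred over the plate within 8 mm (all of step 1 and horizontal distance between each of medium_dish, small_dish and plate below 0.008 m and height (world z) of medium_dish between 0.032 and 0.038 m and angle between each of medium_dish, small_dish's own z axis and vertical below 0.06 rad and height (world z) of small_dish between 0.047 and 0.053 m and contact force between small_dish and the fingers below 0.1 N), for 0.2 s.
At the end, for the whole second after the job is handed in: Big, medium and small dish lie flat on one another on the carrier plate in that order from below, each centred within 8 mm of the plate's axis, level within 0.06 rad, at rest and released; jars, rack and pipette within 15 mm of where they began (all of step 3 and linear speed of each of big_dish, medium_dish, small_dish below 0.02 m/s and contact force between each of big_dish, medium_dish and the fingers below 0.1 N and distance of each of jar_a, jar_b, rack, pipette from where it was at the start of the episode below 0.015 m); the robot touches nothing.
It fails at once if the big dish is lifted or tipped up (more than 10 mm above the step, or tilted more than 0.3 rad) (height (world z) of big_dish above 0.032 m or angle between big_dish's own z axis and vertical above 0.3 rad).
It fails at once if a dish is dropped or flung: it moves faster than 0.5 m/s out of the fingers ((linear speed of big_dish above 0.5 m/s and contact force between big_dish and the fingers below 0.05 N) or (linear speed of medium_dish above 0.5 m/s and contact force between medium_dish and the fingers below 0.05 N) or (linear speed of small_dish above 0.5 m/s and contact force between small_dish and the fingers below 0.05 N)).
It fails at once if a jar, the rack or the pipette is shifted by more than 15 mm (distance of any of jar_a, jar_b, rack, pipette from where it was at the start of the episode above 0.015 m).
It also fails if it takes over 72 s, if anything falls off the work surface, if the arm or the gripper's body presses on something with over 40 N, if the wrist force passes 120 N, or if a joint passes its speed limit or range.

### The arm

A 6-joint arm with a two-finger parallel gripper is mounted at the origin on the work surface. World frame = base frame: x ahead of the robot, y to its left, z up, the work surface at z = 0. Lengths are in m, angles in rad, forces in N, time in s.
With the tool pointing down it reaches from about 0.425 to 0.925 m from the base axis. Payload 12.5 kg.
Tool frame: the origin (TCP) lies on the centre line of the jaws, within the pads' length; the fingertips stand 11 mm ahead of it and the grasp point (between the pads) lies 8 mm behind it; z points along the fingers, y is the line along which they close (so a half turn about z gives the same grasp; the last joint's range is limited). The gripper opens to 85 mm and grips with 20 to 120 N. Pads are 22 mm wide; open, the fingers measure 114 mm over their backs; the gripper's body (76 mm by 85 mm) begins 54 mm behind the grasp point. The pads swing forward as they close: fully open they stand 13 mm farther back than shut.
Start: joints at [-1.404, 0.491, 1.559, -0, 1.092, -0.106], TCP at [0.168, -0.602, 0.242] pointing down, gripper open.
Joint ranges: [-3.1, 3.1], [-0.84, 2.19], [0.05, 2.79], [-1.13, 4.28], [0.06, 2.93], [-2.69, 2.69]. Speed limits (rad/s): [2.22, 2.22, 2.79, 3.14, 3.14, 3.14].

### API

Orientations are given as a unit quaternion [w, x, y, z].
In Python, from bench import monitor, snapshot, calibration, env gives the robot as it stands.
- The arm moves only by the shell command python3 -m handwheel 'ROWS' [FORCE]. ROWS is JSON, a list that holds one entry, the list of rows, each a list of 7 numbers: the turn, a rotation vector about the tool's x, y, z scaled (see below), then the shift along the tool's x, y, z scaled (see below), then the opening, from 0 (shut) to 1 (fully open). A call has 1 to 8 rows; each row shifts and turns the commanded pose from where the row before left it, along the tool's axes as they then stand; what a row does not reach is not made up. The controller multiplies each number of a shift by 100 mm and each number of a turn by 90 degrees. A row lasts 1/12 s, in which the tool goes at most 41.7 mm and 7.16 degrees, less where a joint would pass 70% of its speed; a pose out of reach is approached as far as the arm can. A call with a number of a shift or a turn outside -1 to 1 is refused whole. A call with a gripper value outside its range is refused whole. The fingers move at their own pace and stop on an object; FORCE is the grip in N (left out, the last holds). Time passes only in rows, so rows that do not move let the fingers close. It gives the time, the measured TCP pose, the force, the opening and the grip force at its end, in the units of the state.
- monitor.get_obs(): the state, without advancing time (a new reading comes with each control period).
- snapshot(name): name is "side" or "top" or "wrist"; returns the picture (400x640x3 uint8, red, green, blue); there is no depth.
- calibration(name): a dict with "fx", "fy", "cx", "cy" (pixels), "D" ([k1, k2, p1, p2, k3] as OpenCV has them; the pictures are not rectified), "R" (3x3) and "t" (3): a world point X has camera coordinates R X + t. Camera axes: x right, y down, z forward; pixel columns grow to the right and rows downward; lengths in m; the calibration is good to about 2 mm. A picture is of the moment at which its call begins: read the wrist's pose just before it. calibration takes no time and is no camera call; for the wrist camera it gives the pose at the moment of the call.
- env.sign_off(): hands the job in; it is judged then, once.
The state is a dict: "clock": time; "joint_positions": joint angles; "dq": joint speeds; "joint_efforts": joint torques, N m; "eef_pos": TCP position; "tool_rot": TCP orientation; "ft_force": force on the tool from outside, world axes, zero at the start; "torque": the same for the moment, N m; "width": finger opening in m; "grasp_force": force on a finger pad.
Only numpy, scipy, OpenCV 4.12 (cv2) and the standard library are available. Lean on these libraries where they do the work, as an engineer would, in place of code of your own. Each camera call takes 0.05 s, during which the arm holds its last target. There are 200 camera calls.

## Working session

There is one attempt and no reset: what is moved stays moved. The work goes in short steps, Python scripts to look and compute and a shell command to move; the robot and the scene stay as the last step left them, time stands still between calls to the robot, and variables do not carry over. Pictures are saved under pics/ and viewed, at most 10 in all, crops included, and the job is handed in when it is done.

```bash
mkdir -p pics; ls
cat > look.py <<'E'
import sys,cv2,numpy as np
from bench import monitor,snapshot,calibration
for a in sys.argv[1:]:
    n,f=a.split(':'); cv2.imwrite(f'pics/{f}.png',snapshot(n)[:,:,::-1])
    c=calibration(n); print(n,{k:np.round(np.array(v),4).tolist() for k,v in c.items()})
o=monitor.get_obs(); print(o)
E
python3 look.py top:top0 side:side0
```

```text
pics
top {'fx': 445.1225, 'fy': 445.1225, 'cx': 307.9534, 'cy': 195.259, 'D': [0.0239, 0.0, 0.0, 0.0, 0.0], 'R': [[-0.0291, -0.9995, -0.009], [-0.9922, 0.03, -0.1212], [0.1214, 0.0054, -0.9926]], 't': [-0.0037, 0.5502, 1.0107]}
side {'fx': 492.6382, 'fy': 492.6382, 'cx': 313.1874, 'cy': 205.8971, 'D': [-0.1582, 0.0, 0.0, 0.0, 0.0], 'R': [[-0.7746, -0.6323, -0.0091], [-0.4553, 0.5676, -0.686], [0.4389, -0.5272, -0.7276]], 't': [0.3959, 0.2828, 0.7739]}
{'clock': 0.1, 'joint_positions': array([-1.40361656e+00,  4.91497313e-01,  1.55938469e+00, -7.19621308e-06,
        1.09171109e+00, -1.05586776e-01]), 'dq': array([-0.00081759, -0.00220711, -0.00169767,  0.00079569,  0.00210908,
        0.00089347]), 'joint_efforts': array([ 3.21386113e-03, -6.19445944e+01, -2.62025446e+01, -8.83960911e-05,
        2.92124081e-03, -1.19625031e-05]), 'eef_pos': array([ 0.16836973, -0.6016984 ,  0.24178871]), 'tool_rot': array([-4.99886377e-04,  9.90713859e-01,  1.35962495e-01, -1.85933221e-05]), 'ft_force': array([ 0.32022921,  0.08313058, -0.25022808]), 'torque': array([ 0.02147242, -0.00618837, -0.04881208]), 'grasp_force': 0.0, 'width': 0.08550612649480988}
```

View pics/top0.png

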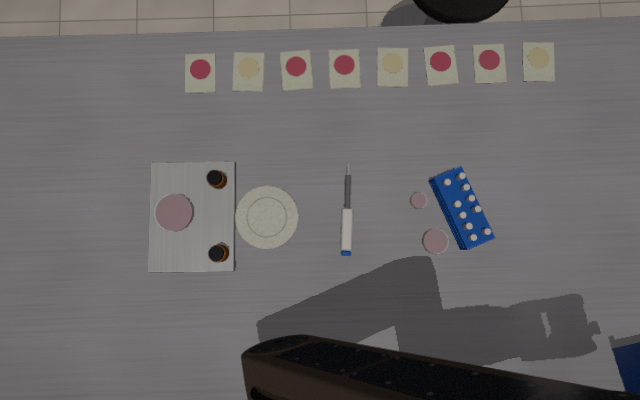

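View pics/side0.png

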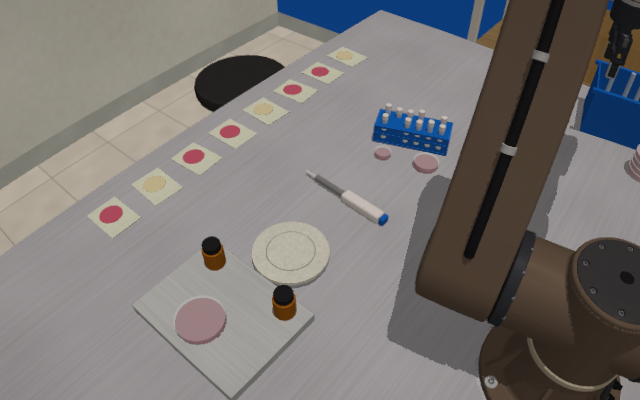

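Top view: step spans (150–235, 162–271), big dish (174,212), plate (267,217), jars (217,179) and (218,253), small dish (418,200), medium dish (435,241), rack (462,208). I'll now locate them by colour in both cameras.

```bash
cat > meas.py <<'E'
import cv2,numpy as np
from bench import calibration
def cal(n):
    c=calibration(n); K=np.array([[c['fx'],0,c['cx']],[0,c['fy'],c['cy']],[0,0,1.]]); return K,np.array(c['D'],float),np.array(c['R']),np.array(c['t'])
def px2w(C,pts,z):
    K,D,R,t=C; u=cv2.undistortPoints(np.array(pts,float).reshape(-1,1,2),K,D).reshape(-1,2)
    d=np.c_[u,np.ones(len(u))]@R; o=-R.T@t
    return (o+d*((z-o[2])/d[:,2])[:,None])[:,:2]
def circ(p):  # least squares circle
    A=np.c_[2*p,np.ones(len(p))]; s=np.linalg.lstsq(A,(p**2).sum(1),rcond=None)[0]
    return s[:2],np.sqrt(s[2]+s[:2]@s[:2])
def blobs(mask,amin):
    cs,_=cv2.findContours(mask.astype(np.uint8),cv2.RETR_EXTERNAL,cv2.CHAIN_APPROX_NONE)
    return [cv2.convexHull(c).reshape(-1,2).astype(float) for c in cs if cv2.contourArea(c)>amin]
E
cat > m1.py <<'E'
from meas import *
for n,f in(('top','top0'),('side','side0')):
    im=cv2.imread(f'pics/{f}.png'); C=cal(n); h=cv2.cvtColor(im,cv2.COLOR_BGR2HSV).astype(int)
    b,g,r=[im[:,:,i].astype(int) for i in range(3)]
    pink=(r-g>18)&(abs(b-g)<25)&(h[:,:,1]<110)
    white=(r-b>8)&(abs(r-g)<8)&(r>110)
    for nm,m,z in(('pink',pink,0.015),('white',white,0.02)):
        m=cv2.morphologyEx(m.astype(np.uint8),cv2.MORPH_OPEN,np.ones((3,3)))
        for c in blobs(m,80):
            if n=='top' and c[:,1].mean()<120: continue
            px=c.mean(0)
            for zz in ((z,0.037) if nm=='pink' else (z,)):
                w,rad=circ(px2w(C,c,zz)); print(n,nm,px.round(),'z',zz,w.round(4),'diam',round(2*rad,4))
C=cal('top')
print('step corners',px2w(C,[(150.5,162.5),(235,162.5),(235,271.5),(149,271)],.022).round(3).tolist())
print('jar caps',px2w(C,[(216.5,178.5),(217.5,252.5)],.08).round(3).tolist())
print('rack top corners',px2w(C,[(430,180),(461,167),(494,238),(465,249)],.05).round(3).tolist())
print('pip',px2w(C,[(348,164),(346,255)],.012).round(3).tolist())
E
python3 m1.py
```

```text
top pink [434. 240.] z 0.015 [ 0.4361 -0.3149] diam 0.0513
top pink [434. 240.] z 0.037 [ 0.4358 -0.3089] diam 0.0502
top pink [176. 213.] z 0.015 [0.5212 0.3003] diam 0.0842
top pink [176. 213.] z 0.037 [0.5192 0.2935] diam 0.0825
top pink [418. 200.] z 0.015 [ 0.5328 -0.2812] diam 0.0311
top pink [418. 200.] z 0.037 [ 0.5305 -0.2758] diam 0.0304
top white [345. 232.] z 0.02 [ 0.4706 -0.0989] diam 0.088
top white [267. 217.] z 0.02 [0.5033 0.0796] diam 0.149
side pink [201. 319.] z 0.015 [0.5267 0.2916] diam 0.0898
side pink [201. 319.] z 0.037 [0.514  0.2977] diam 0.0871
side pink [425. 163.] z 0.015 [ 0.4302 -0.3054] diam 0.0599
side pink [425. 163.] z 0.037 [ 0.4203 -0.2817] diam 0.0581
side pink [381. 154.] z 0.015 [ 0.5263 -0.2727] diam 0.0395
side pink [381. 154.] z 0.037 [ 0.5136 -0.25  ] diam 0.0383
side white [291. 252.] z 0.02 [0.5016 0.0802] diam 0.1527
side white [356. 208.] z 0.02 [ 0.4669 -0.0954] diam 0.0779
side white [113. 215.] z 0.02 [0.8499 0.2467] diam 0.1094
side white [158. 186.] z 0.02 [0.849  0.1284] diam 0.1098
side white [196. 158.] z 0.02 [0.8509 0.0126] diam 0.1107
side white [235. 135.] z 0.02 [ 0.8501 -0.1027] diam 0.1114
side white [262. 110.] z 0.02 [ 0.8515 -0.2232] diam 0.1117
side white [304.  93.] z 0.02 [ 0.8311 -0.3402] diam 0.0842
side white [331.  75.] z 0.02 [ 0.8324 -0.455 ] diam 0.0835
side white [345.  57.] z 0.02 [ 0.8505 -0.5726] diam 0.108
side white [475.  20.] z 0.02 [ 0.6175 -1.0855] diam 0.3174
side white [181.  70.] z 0.02 [ 1.5965 -0.1995] diam 1.4795
step corners [[0.642, 0.354], [0.636, 0.152], [0.378, 0.155], [0.385, 0.354]]
jar caps [[0.588, 0.185], [0.423, 0.183]]
rack top corners [[0.575, -0.303], [0.603, -0.376], [0.438, -0.438], [0.415, -0.371]]
pip [[0.626, -0.119], [0.408, -0.105]]
```

Plate ≈ (0.503, 0.080) with diameter 0.149–0.153, against 0.150 given. Big dish ≈ (0.517, 0.295), medium ≈ (0.432, −0.308), small ≈ (0.529, −0.276), and the jar gap is ≈125 mm. All of these match the given sizes. First I'll yaw the tool so its x is world +y and its y is world +x, then travel over.

```bash
python3 -m handwheel '[[[0,0,-0.079,0,0,0,0.6],[0,0,-0.079,0,0,0,0.6],[0,0,-0.079,0,0,0,0.6],[0,0,-0.079,0,0,0,0.6],[0,0,-0.079,0,0,0,0.6]]]'
python3 -m handwheel '[[[0,0,-0.079,0,0,0,0.6],[0,0,-0.079,0,0,0,0.6],[0,0,-0.079,0,0,0,0.6],[0,0,-0.079,0,0,0,0.6],[0,0,-0.079,0,0,0,0.6],[0,0,-0.037,0,0,0,0.6]]]'
python3 -m handwheel '[[[0,0,0,0.25,0.28,0,0.6],[0,0,0,0.25,0.28,0,0.6],[0,0,0,0.25,0.28,0,0.6],[0,0,0,0.25,0.28,0,0.6],[0,0,0,0.25,0.28,0,0.6],[0,0,0,0.25,0.28,0,0.6],[0,0,0,0.25,0.28,0,0.6],[0,0,0,0.25,0.28,0,0.6]]]'
python3 -m handwheel '[[[0,0,0,0.25,0.28,0,0.6],[0,0,0,0.25,0.28,0,0.6],[0,0,0,0.25,0.28,0,0.6],[0,0,0,0.25,0.28,0,0.6],[0,0,0,0.25,0.28,0,0.6],[0,0,0,0.25,0.28,0,0.6],[0,0,0,0.25,0.28,0,0.6],[0,0,0,0.25,0.28,0,0.6]]]'
```

```text
clock: 0.52
eef_pos: [0.1684, -0.6017, 0.242]
tool_rot: [-0.0, 0.901, 0.435, 0.0]
ft_force: [-0.4, -0.4, 0.4]
width: 0.0513
grasp_force: 0.0
clock: 1.02
eef_pos: [0.1684, -0.6017, 0.2419]
tool_rot: [-0.0, 0.704, 0.71, 0.0]
ft_force: [0.5, 0.1, -0.6]
width: 0.0514
grasp_force: 0.0
clock: 1.68
eef_pos: [0.3932, -0.4002, 0.2422]
tool_rot: [-0.0, 0.707, 0.707, 0.0]
ft_force: [1.2, -0.7, 0.1]
width: 0.0513
grasp_force: 0.0
clock: 2.35
eef_pos: [0.6171, -0.1998, 0.242]
tool_rot: [-0.0, 0.707, 0.708, -0.0]
ft_force: [0.2, -0.9, 0.6]
width: 0.0511
grasp_force: 0.0
```

```bash
python3 -m handwheel '[[[0,0,0,0.36,-0.1,-0.1,0.6],[0,0,0,0.36,-0.1,-0.1,0.6],[0,0,0,0.36,-0.1,-0.1,0.6],[0,0,0,0.36,-0.1,-0.1,0.6],[0,0,0,0.36,-0.1,-0.1,0.6],[0,0,0,0.36,-0.1,-0.1,0.6],[0,0,0,0.36,-0.1,-0.1,0.6],[0,0,0,0.36,-0.1,-0.1,0.6]]]'
python3 -m handwheel '[[[0,0,0,0.36,-0.1,-0.1,0.6],[0,0,0,0.36,-0.1,-0.1,0.6],[0,0,0,0.36,-0.1,-0.1,0.6],[0,0,0,0,0,0,0.6],[0,0,0,0,0,0,0.6]]]'
python3 look.py wrist:w1 top:top1
```

```text
clock: 3.02
eef_pos: [0.5348, 0.0881, 0.3226]
tool_rot: [-0.0, 0.707, 0.707, -0.0]
ft_force: [0.8, -0.1, -0.4]
width: 0.0515
grasp_force: 0.0
clock: 3.43
eef_pos: [0.505, 0.1961, 0.3525]
tool_rot: [0.0, 0.706, 0.709, 0.0]
ft_force: [-0.2, 0.0, -0.7]
width: 0.0511
grasp_force: 0.0
wrist {'fx': 290.4048, 'fy': 290.4048, 'cx': 316.9678, 'cy': 200.8493, 'D': [-0.02, 0.0, 0.0, 0.0, 0.0], 'R': [[1.0, 0.0016, 0.0007], [0.0013, -0.9445, 0.3285], [0.0012, -0.3285, -0.9445]], 't': [-0.5054, 0.1044, 0.5472]}
top {'fx': 445.1225, 'fy': 445.1225, 'cx': 307.9534, 'cy': 195.259, 'D': [0.0239, 0.0, 0.0, 0.0, 0.0], 'R': [[-0.0291, -0.9995, -0.009], [-0.9922, 0.03, -0.1212], [0.1214, 0.0054, -0.9926]], 't': [-0.0037, 0.5502, 1.0107]}
{'clock': 3.5333, 'joint_positions': array([ 2.44719558e-01,  2.74471707e-01,  1.60400030e+00, -3.73646153e-04,
        1.26394698e+00,  2.43524032e-01]), 'dq': array([-0.02239942,  0.00437704,  0.00128493,  0.00054052,  0.00098342,
        0.00026573]), 'joint_efforts': array([ 1.49870686e+00, -4.99323034e+01, -2.90333873e+01,  4.75512701e-02,
        1.92009704e-02,  2.89119169e-02]), 'eef_pos': array([0.50553063, 0.19407761, 0.35179028]), 'tool_rot': array([-6.02575852e-05,  7.06643921e-01,  7.07569195e-01, -4.45853228e-04]), 'ft_force': array([-0.36734788, -0.63058162, -0.7525237 ]), 'torque': array([ 0.0519916 ,  0.05856055, -0.02567407]), 'grasp_force': 0.0, 'width': 0.05134760521677083}
```

View pics/w1.png

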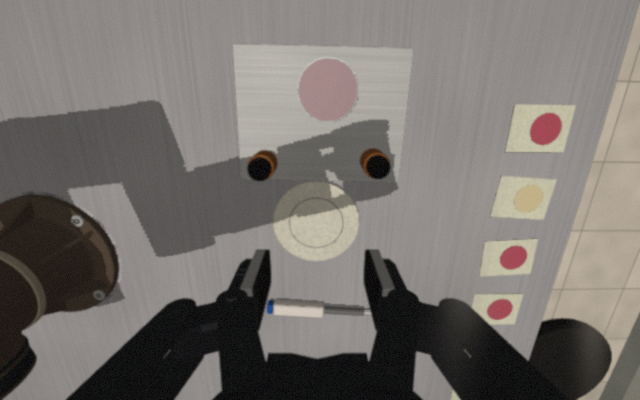

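The wrist view shows the big dish at (328,90), the plate at (316,222) partly in shadow, and the jars at (261,166) and (376,164). Next I'll measure from it.

```bash
cat > m2.py <<'E'
import sys
from meas import *
def dishes(f,n,spec):
    im=cv2.imread(f'pics/{f}.png'); C=cal(n)
    b,g,r=[im[:,:,i].astype(int) for i in range(3)]
    masks=dict(pink=(r>1.12*g)&(r<1.7*g)&(abs(b-g)<.2*g+4)&(r>60),white=(r-b>0.055*r)&(abs(r-g)<.06*r)&(r>50))
    for kind,(u,v),z in spec:
        m=cv2.morphologyEx(masks[kind].astype(np.uint8),cv2.MORPH_OPEN,np.ones((3,3)))
        if kind=='white': m=cv2.morphologyEx(m,cv2.MORPH_OPEN,np.ones((7,7)))
        bl=blobs(m,60)
        if not bl: print('none');continue
        c=min(bl,key=lambda c:np.hypot(*(c.mean(0)-(u,v))))
        p=px2w(C,c,z); w,rad=circ(p)
        for _ in range(3):
            e=abs(np.hypot(*(p-w).T)-rad); k=e<max(.003,1.5*np.median(e)); w,rad=circ(p[k])
        print(f,kind,c.mean(0).round(1),'z',z,w.round(4),'diam',round(2*rad,4),'used',k.mean().round(2),'extent',np.ptp(c,axis=0))
E
python3 - <<'E'
from m2 import *
dishes('w1','wrist',[('pink',(328,90),.037),('pink',(328,90),.022),('white',(316,222),.02)])
dishes('top0','top',[('pink',(176,213),.037),('white',(267,217),.02)])
C=cal('wrist')
print('jar caps',px2w(C,[(261,167),(376,165)],.08).round(4).tolist())
print('step',px2w(C,[(234,44.5),(412,48),(393,180),(241,180)],.022).round(4).tolist())
print('plate circle',px2w(C,[(316,222.5),(274,222),(358,222),(316,261),(289,222),(344,222)],.02).round(4).tolist())
E
```

```text
w1 pink [325.6  88. ] z 0.037 [0.5202 0.292 ] diam 0.083 used 1.0 extent [57. 60.]
w1 pink [325.6  88. ] z 0.022 [0.5207 0.2925] diam 0.0858 used 1.0 extent [57. 60.]
w1 white [318.5 224.9] z 0.02 [0.5029 0.0776] diam 0.1538 used 1.0 extent [86. 81.]
top0 pink [174.4 213.6] z 0.037 [0.519 0.293] diam 0.0855 used 1.0 extent [36. 35.]
top0 white [267.2 218.4] z 0.02 [0.5034 0.0796] diam 0.1499 used 1.0 extent [63. 62.]
jar caps [[0.4261, 0.189], [0.5883, 0.1919]]
step [[0.387, 0.3538], [0.6409, 0.3495], [0.6299, 0.1544], [0.3805, 0.1544]]
plate circle [[0.5035, 0.0778], [0.4308, 0.0787], [0.5762, 0.0787], [0.5034, 0.0016], [0.4568, 0.0787], [0.552, 0.0787]]
```

```bash
python3 -m handwheel '[[[0,0,0,0.33,0.03,0,0.6],[0,0,0,0.33,0.03,0,0.6],[0,0,0,0.33,0.03,0,0.6],[0,0,0,0.33,0.03,0,0.6],[0,0,0,0.33,0.02,0.2,0.6],[0,0,0,0,0,0.4,0.6],[0,0,0,0,0,0.4,0.6],[0,0,0,0,0,0.4,0.6]]]'
python3 -m handwheel '[[[0,0,0,0,0,0.4,0.6],[0,0,0,0,0,0.4,0.6],[0,0,0,0,0,0.4,0.6],[0,0,0,0,0,0.35,0.6],[0,0,0,0,0,0.1,0.6],[0,0,0,0,0,0.05,0.6],[0,0,0,0,0,0,0.6]]]'
```

```text
clock: 4.2
eef_pos: [0.5198, 0.3584, 0.21]
tool_rot: [0.0, 0.707, 0.707, -0.0]
ft_force: [0.5, 0.2, -0.2]
width: 0.0511
grasp_force: 0.0
clock: 4.78
eef_pos: [0.52, 0.3588, 0.0421]
tool_rot: [-0.0, 0.707, 0.707, -0.0]
ft_force: [0.2, 0.6, 0.4]
width: 0.0512
grasp_force: 0.0
```

```bash
python3 -m handwheel '[[[0,0,0,0,0,0.03,0.6],[0,0,0,0,0,0.03,0.6],[0,0,0,0,0,0,0.6]]]'; for i in 1 2; do :; done
python3 -m handwheel '[[[0,0,0,0,0,0.015,0.6],[0,0,0,0,0,0,0.6]]]' | grep -E "pos|ft_"
python3 look.py side:side1 | tail -1 | cut -c1-20
```

```text
clock: 5.03
eef_pos: [0.5199, 0.3596, 0.0374]
tool_rot: [0.0, 0.707, 0.707, 0.001]
ft_force: [0.1, 1.0, 0.1]
width: 0.051
grasp_force: 0.0
eef_pos: [0.5196, 0.3596, 0.0353]
ft_force: [0.8, 0.8, 0.3]
       -2.38019280e-
```

```bash
python3 -c "
import cv2; im=cv2.imread('pics/side1.png')[200:400,100:340]; cv2.imwrite('pics/side1c.png',cv2.resize(im,None,fx=3,fy=3,interpolation=cv2.INTER_CUBIC))"
```

```text
(no output)
```

View pics/side1c.png

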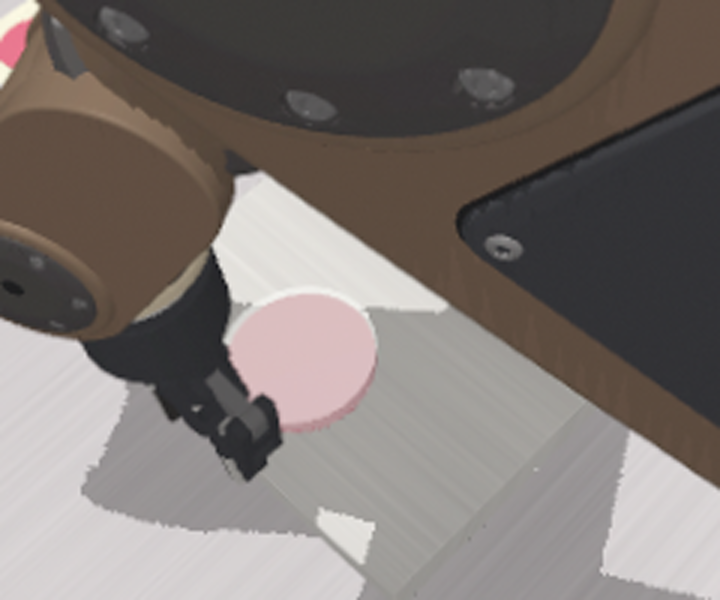

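The side crop shows the near finger just behind the dish's +y rim at the step edge, with its tip above the surface at (245,475). I'll go down gently until it touches.

```bash
for k in a; do
python3 -m handwheel '[[[0,0,0,0,0,0.015,0.6],[0,0,0,0,0,0,0.6]]]' | grep -E "pos|ft_"
python3 -m handwheel '[[[0,0,0,0,0,0.015,0.6],[0,0,0,0,0,0,0.6]]]' | grep -E "pos|ft_"
python3 -m handwheel '[[[0,0,0,0,0,0.01,0.6],[0,0,0,0,0,0,0.6]]]' | grep -E "pos|ft_"; done
```

```text
eef_pos: [0.5194, 0.3595, 0.0332]
ft_force: [0.2, -0.1, 0.2]
eef_pos: [0.5193, 0.3594, 0.0315]
ft_force: [0.2, 0.5, -0.5]
eef_pos: [0.5194, 0.3595, 0.0306]
ft_force: [-0.0, 0.2, 0.2]
```

```bash
python3 -m handwheel '[[[0,0,0,0,0,0.01,0.6],[0,0,0,-0.08,0,0,0.6],[0,0,0,-0.05,0,0,0.6],[0,0,0,-0.04,0,0,0.6],[0,0,0,-0.04,0,0,0.6],[0,0,0,-0.06,-0.004,0,0.6],[0,0,0,-0.08,-0.006,0,0.6],[0,0,0,-0.08,-0.006,0,0.6]]]' 
python3 -m handwheel '[[[0,0,0,-0.08,-0.006,0,0.6],[0,0,0,-0.08,-0.006,0,0.6],[0,0,0,-0.08,-0.006,0,0.6],[0,0,0,-0.08,-0.006,0,0.6],[0,0,0,-0.06,-0.004,0,0.6],[0,0,0,-0.02,0,0,0.6],[0,0,0,0,0,0,0.6]]]'
python3 look.py wrist:w2 | cut -c1-10
```

```text
clock: 6.42
eef_pos: [0.5178, 0.3158, 0.0298]
tool_rot: [0.0, 0.707, 0.707, 0.0]
ft_force: [-0.5, 1.5, 2.0]
width: 0.0511
grasp_force: 1.3
clock: 7.0
eef_pos: [0.5151, 0.2756, 0.0298]
tool_rot: [0.0, 0.707, 0.707, -0.0]
ft_force: [0.3, -3.2, 4.4]
width: 0.0513
grasp_force: 2.3
wrist {'fx
{'clock': 
        5.
        5.
        -0
```

View pics/w2.png

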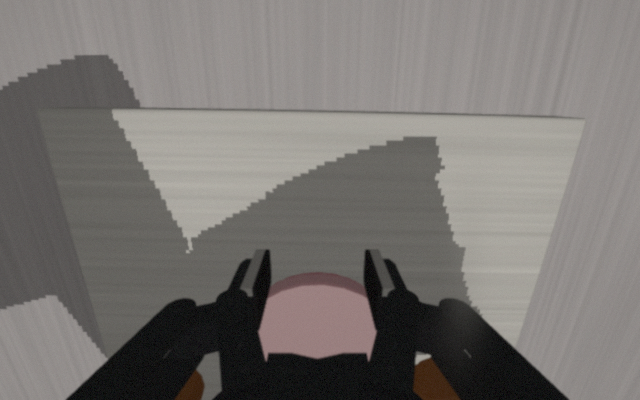

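The wrist view shows the dish cradled evenly between the fingers (rear rim at about (318,275)), with both jars clear. The tips brush the step at about 4 N, so I'll raise 1 mm and carry on.

```bash
python3 -m handwheel '[[[0,0,0,-0.04,-0.004,-0.01,0.6],[0,0,0,-0.08,-0.006,0,0.6],[0,0,0,-0.08,-0.006,0,0.6],[0,0,0,-0.08,-0.006,0,0.6],[0,0,0,-0.08,-0.006,0,0.6],[0,0,0,-0.08,-0.006,0,0.6],[0,0,0,-0.08,-0.006,0,0.6],[0,0,0,-0.08,-0.006,0,0.6]]]' 
python3 -m handwheel '[[[0,0,0,-0.08,-0.006,0,0.6],[0,0,0,-0.08,-0.006,0,0.6],[0,0,0,-0.08,-0.006,0,0.6],[0,0,0,-0.08,-0.006,0,0.6],[0,0,0,-0.08,-0.006,0,0.6],[0,0,0,-0.08,-0.006,0,0.6],[0,0,0,-0.06,-0.006,0,0.6],[0,0,0,-0.04,-0.006,0,0.6]]]' 
python3 -m handwheel '[[[0,0,0,-0.04,0,0,0.6],[0,0,0,-0.04,0,0,0.6],[0,0,0,-0.02,0,0,0.6],[0,0,0,0,0,0,0.6]]]' 
python3 look.py top:top2 side:side2| cut -c1-10
```

```text
clock: 7.72
eef_pos: [0.5104, 0.2155, 0.0307]
tool_rot: [-0.0, 0.707, 0.707, -0.0]
ft_force: [0.2, 0.8, -0.5]
width: 0.0513
grasp_force: 0.3
clock: 8.38
eef_pos: [0.5058, 0.1576, 0.0307]
tool_rot: [0.0, 0.707, 0.707, -0.0]
ft_force: [-0.2, 1.6, 0.1]
width: 0.0516
grasp_force: 0.5
clock: 8.72
eef_pos: [0.5059, 0.1481, 0.0308]
tool_rot: [0.0, 0.707, 0.707, -0.0]
ft_force: [-0.3, 0.0, 0.2]
width: 0.0514
grasp_force: 0.0
top {'fx':
side {'fx'
{'clock': 
        4.
        0.
       -1.
```

View pics/top2.png

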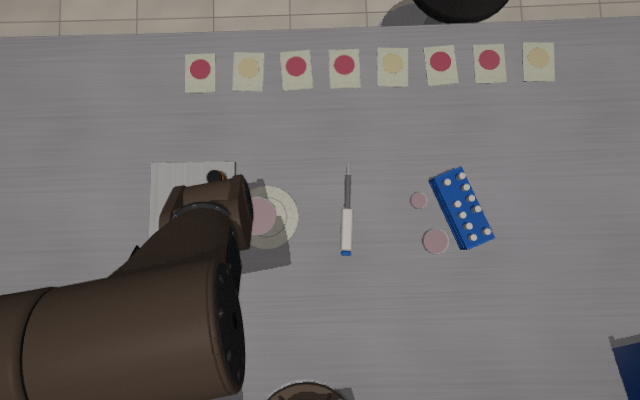

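The dish's leading edge is at about (276,216) with the plate centre at (267,217), so about 22 mm remains, which agrees with the TCP. I'll go on slowly to just short and then check.

```bash
python3 -m handwheel '[[[0,0,0,-0.03,-0.003,0,0.6],[0,0,0,-0.04,-0.006,0,0.6],[0,0,0,-0.04,-0.006,0,0.6],[0,0,0,-0.04,-0.006,0,0.6],[0,0,0,-0.03,-0.003,0,0.6],[0,0,0,-0.02,0,0,0.6],[0,0,0,-0.01,0,0,0.6],[0,0,0,0,0,0,0.6]]]' 
python3 -m handwheel '[[[0,0,0,0.1,0,0,0.6],[0,0,0,0.2,0,0,0.6],[0,0,0,0.2,0,-0.3,0.6],[0,0,0,0.3,0,-0.3,0.6],[0,0,0,0.3,0,-0.3,0.6],[0,0,0,0.2,0,-0.3,0.6],[0,0,0,0,0,0,0.6],[0,0,0,0,0,0,0.6]]]' 
python3 look.py top:top3 wrist:w3| cut -c1-10
```

```text
clock: 9.48
eef_pos: [0.5035, 0.1272, 0.0308]
tool_rot: [0.0, 0.707, 0.707, -0.0]
ft_force: [-0.3, 0.9, 0.0]
width: 0.0512
grasp_force: 0.0
clock: 10.15
eef_pos: [0.5033, 0.2582, 0.1511]
tool_rot: [0.001, 0.706, 0.708, 0.001]
ft_force: [0.1, -0.4, -0.5]
width: 0.0514
grasp_force: 0.0
top {'fx':
wrist {'fx
{'clock': 
        8.
       -0.
        1.
```

```bash
python3 -c "
import cv2,numpy as np; a=cv2.imread('pics/top3.png')[140:290,180:340];b=cv2.imread('pics/w3.png'); a=cv2.resize(a,(427,400)); b=cv2.resize(b,(373,233)); c=np.zeros((400,800,3),np.uint8); c[:,:427]=a; c[:233,427:]=b; cv2.imwrite('pics/c3.png',c)"
```

```text
(no output)
```

View pics/c3.png

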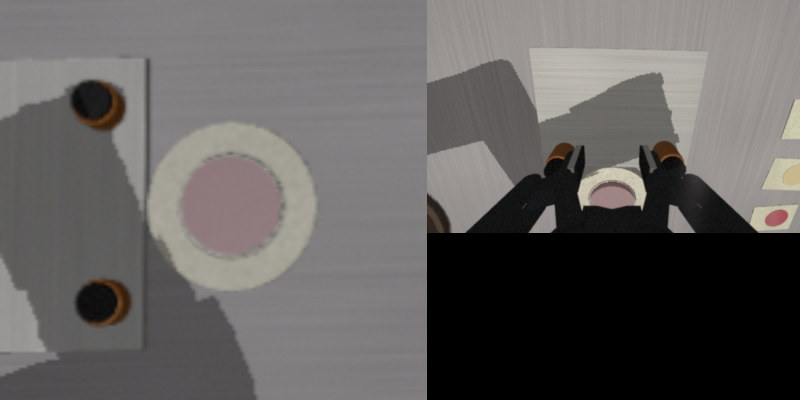

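In the crop the dish (231,204) sits centrally on the plate (232,206). Next: the numbers, then the same measurement on the medium and small dishes.

Run:
```python
from m2 import *
dishes('top3','top',[('pink',(267,217),.035),('white',(267,217),.02)])
for f in ('top0','top3'): dishes(f,'top',[('pink',(435,240),.015),('pink',(418,200),.014)])
dishes('side0','side',[('pink',(425,163),.015),('pink',(381,154),.014),('white',(291,252),.02),('pink',(201,319),.037)])
```

```text
top3 pink [265.8 215.4] z 0.035 [0.503  0.0792] diam 0.0833 used 1.0 extent [34. 35.]
top3 white [267.2 217.8] z 0.02 [0.5034 0.0798] diam 0.1498 used 1.0 extent [62. 62.]
top0 pink [434.6 241. ] z 0.015 [ 0.4351 -0.3138] diam 0.0555 used 1.0 extent [23. 22.]
top0 pink [418.9 200.1] z 0.014 [ 0.5327 -0.2804] diam 0.0354 used 1.0 extent [14. 14.]
top3 pink [434.4 241.5] z 0.015 [ 0.4354 -0.3139] diam 0.0555 used 1.0 extent [23. 22.]
top3 pink [418.8 200.2] z 0.014 [ 0.5323 -0.2805] diam 0.0354 used 1.0 extent [14. 13.]
side0 pink [425.5 164.5] z 0.015 [ 0.4299 -0.3052] diam 0.0603 used 1.0 extent [23. 18.]
side0 pink [382.2 154.3] z 0.014 [ 0.527  -0.2733] diam 0.0408 used 1.0 extent [14. 11.]
side0 white [291.7 254.2] z 0.02 [0.5013 0.0804] diam 0.1532 used 1.0 extent [77. 64.]
side0 pink [202.8 319.7] z 0.037 [0.514  0.2978] diam 0.0872 used 1.0 extent [50. 45.]
```

Big dish is centred to within about 1 mm and the dishes near the rack haven't moved. Going to the medium dish.

```bash
python3 -m handwheel '[[[0,0,0,-0.36,-0.04,-0.1,1],[0,0,0,-0.36,-0.04,-0.1,1],[0,0,0,-0.36,-0.04,-0.1,1],[0,0,0,-0.36,-0.04,-0.1,1],[0,0,0,-0.36,-0.04,-0.1,1],[0,0,0,-0.36,-0.04,-0.1,1],[0,0,0,-0.36,-0.04,-0.1,1],[0,0,0,-0.36,-0.04,-0.1,1]]]' |head -2
python3 -m handwheel '[[[0,0,0,-0.36,-0.04,-0.1,1],[0,0,0,-0.36,-0.05,-0.1,1],[0,0,0,-0.36,-0.05,0,1],[0,0,0,-0.36,-0.05,0,1],[0,0,0,-0.36,-0.05,0,1],[0,0,0,-0.36,-0.05,0,1],[0,0,0,-0.36,-0.05,0,1],[0,0,0,-0.3,-0.05,0,1]]]' |head -2
python3 -m handwheel '[[[0,0,-0.079,0,0,0,1],[0,0,-0.079,0,0,0,1],[0,0,-0.079,0,0,0,1],[0,0,-0.019,0,0,0,1],[0,0,0,0,0,0,1]]]' 
python3 look.py wrist:w4 | cut -c1-10
```

```text
clock: 10.92
eef_pos: [0.4704, -0.0338, 0.2289]
clock: 11.58
eef_pos: [0.4314, -0.3163, 0.2482]
clock: 12.0
eef_pos: [0.4321, -0.314, 0.2482]
tool_rot: [-0.001, 0.551, 0.834, 0.0]
ft_force: [0.3, 0.1, 0.1]
width: 0.0853
grasp_force: 0.0
wrist {'fx
{'clock': 
        1.
        0.
        1.
```

View pics/w4.png

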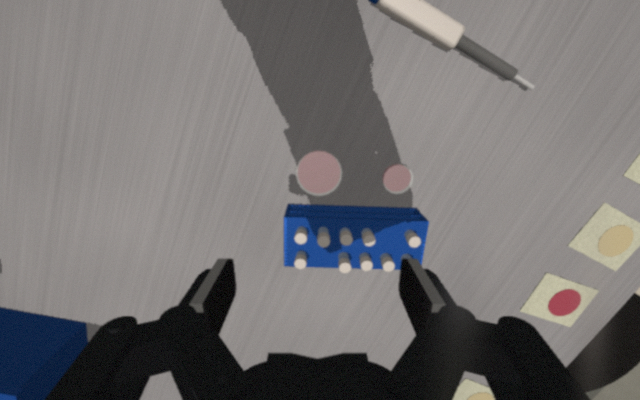

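The wrist view shows the medium dish at (320,173), the small at (398,178), and the rack's face level in the image at row ~207, so the jaws run parallel to the rack.

Run:
```python
from m2 import *
from bench import monitor
dishes('w4','wrist',[('pink',(320,173),.0),('pink',(320,173),.015),('pink',(398,178),0.),('pink',(398,178),.014)])
C=cal('wrist'); print('edges med',px2w(C,[(296,173),(342.5,173),(319,150),(319,196)],.015).round(4).tolist())
o=monitor.get_obs(); print(o['eef_pos'],o['tool_rot'])
print('rack foot edge',px2w(C,[(286,218),(426,222)],.05).round(4).tolist())
```

```text
w4 pink [319.  171.7] z 0.0 [ 0.4358 -0.3188] diam 0.0574 used 1.0 extent [41. 42.]
w4 pink [319.  171.7] z 0.015 [ 0.4343 -0.3156] diam 0.0552 used 1.0 extent [41. 42.]
w4 pink [397.  176.8] z 0.0 [ 0.5348 -0.2851] diam 0.0375 used 1.0 extent [28. 26.]
w4 pink [397.  176.8] z 0.014 [ 0.5298 -0.2833] diam 0.0362 used 1.0 extent [28. 26.]
edges med [[0.4083, -0.3281], [0.4633, -0.3049], [0.4239, -0.2895], [0.4477, -0.3453]]
[ 0.43219156 -0.31393578  0.24842144] [-1.18244108e-03  5.52155247e-01  8.33740463e-01  1.59061518e-04]
rack foot edge [[0.4168, -0.3767], [0.5779, -0.3144]]
```

```bash
python3 -m handwheel '[[[0,0,0,-0.01,0.02,0.4,1],[0,0,0,0,0,0.4,1],[0,0,0,0,0,0.4,1],[0,0,0,0,0,0.4,1],[0,0,0,0,0,0.35,1],[0,0,0,0,0,0.2,1],[0,0,0,0,0,0.1,1],[0,0,0,0,0,0.06,1]]]'
python3 -m handwheel '[[[0,0,0,0,0,0.02,1],[0,0,0,0,0,0,1]]]'
python3 -m handwheel '[[[0,0,0,0,0,0,0.4],[0,0,0,0,0,0,0.4],[0,0,0,0,0,0,0.4],[0,0,0,0,0,0,0.4],[0,0,0,0,0,0,0.4]]]' 20
```

```text
clock: 12.72
eef_pos: [0.4345, -0.3136, 0.0171]
tool_rot: [-0.001, 0.552, 0.834, 0.0]
ft_force: [0.6, 0.3, 0.5]
width: 0.0855
grasp_force: 0.0
clock: 12.88
eef_pos: [0.4354, -0.3141, 0.0172]
tool_rot: [0.0, 0.551, 0.834, -0.0]
ft_force: [0.9, 0.5, 0.4]
width: 0.0852
grasp_force: 0.0
clock: 13.3
eef_pos: [0.4355, -0.3142, 0.0182]
tool_rot: [0.001, 0.551, 0.834, -0.0]
ft_force: [-1.2, 0.5, 9.1]
width: 0.0583
grasp_force: 19.6
```

```bash
python3 -m handwheel '[[[0,0,0,0,0,-0.05,0.4],[0,0,0,0,0,-0.1,0.4],[0,0,0,0,0,-0.2,0.4],[0,0,0,0,0,-0.3,0.4],[0,0,0,0,0,-0.3,0.4],[0,0,0,0,0,-0.3,0.4],[0,0,0,0,0,0,0.4],[0,0,0,0,0,0,0.4]]]'
python3 look.py wrist:w5 top:top5 side:side5| cut -c1-10; python3 -c "
import cv2,numpy as np; a=cv2.imread('pics/w5.png')[200:400,160:480];b=cv2.imread('pics/side5.png')[60:300,300:620]
c=np.zeros((500,800,3),np.uint8); c[:250,:400]=cv2.resize(a,(400,250)); c[:300,400:]=cv2.resize(b,(400,300)); cv2.imwrite('pics/c5.png',c)"
```

```text
clock: 13.97
eef_pos: [0.4355, -0.3141, 0.144]
tool_rot: [0.002, 0.551, 0.834, -0.0]
ft_force: [0.7, 0.2, -1.6]
width: 0.0582
grasp_force: 21.8
wrist {'fx
top {'fx':
side {'fx'
{'clock': 
        7.
       -0.
        8.
```

View pics/c5.png

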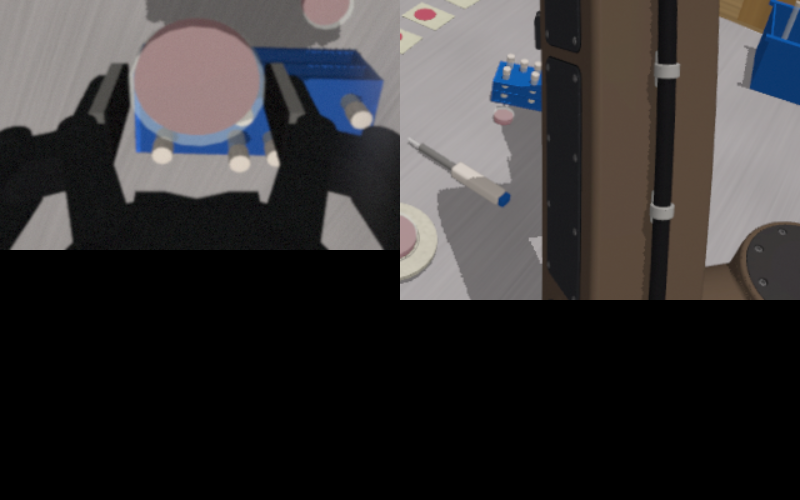

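The dish is held level between the pads, its centre at about crop (197,82), i.e. slightly toward tool +x. I'll measure its offset from the TCP.

Run:
```python
from m2 import *
from bench import monitor
import numpy as np
o=monitor.get_obs(); e=o['eef_pos']; print(e,o['tool_rot'])
C=cal('wrist')
im=cv2.imread('pics/w5.png'); b,g,r=[im[:,:,i].astype(int) for i in range(3)]
m=(r>1.1*g)&(r<1.7*g)&(r>60)&(abs(b-g)<.25*g+4)
m=cv2.morphologyEx(m.astype(np.uint8),cv2.MORPH_OPEN,np.ones((5,5)))
c=max(blobs(m,200),key=len if 0 else lambda c:cv2.contourArea(c.astype(np.float32)))
print(c.mean(0),np.ptp(c,axis=0),c.min(0),c.max(0))
tx=np.array([-.391,.921]);ty=np.array([.921,.391])
for z in(.141,.136,.130):
    w,rad=circ(px2w(C,c,z)); d=w-e[:2]; print(z,w,2*rad,'tool x,y off',d@tx,d@ty)
# tcp projection and pad columns
K,D,R,t=C
print(cv2.projectPoints(np.array([[*e[:2],.141]]),cv2.Rodrigues(R)[0],t,K,D)[0].ravel())
dishes('w5','wrist',[('pink',(420,210),.014)])
dishes('top5','top',[('pink',(418,200),.014),('pink',(266,215),.035)])
```

```text
[ 0.43472843 -0.31347152  0.14108382] [-6.69729684e-04  5.51211388e-01  8.34365358e-01  8.07830692e-05]
[320.51162791 260.27906977] [98. 93.] [268. 214.] [366. 307.]
0.141 [ 0.43231931 -0.30946433] 0.05375785834729038 tool x,y off 0.00463258564168128 -0.0006519804969357268
0.136 [ 0.43350815 -0.31226427] 0.055808387402937705 tool x,y off 0.0015890067359876098 -0.000651842261570534
0.13 [ 0.43493475 -0.3156242 ] 0.058269022269726634 tool x,y off -0.0020632879508425263 -0.000651676379131533
[318.05640966 271.32732019]
w5 pink [419.4 201. ] z 0.014 [ 0.5255 -0.2809] diam 0.0363 used 1.0 extent [37. 36.]
top5 pink [419.1 200.8] z 0.014 [ 0.5326 -0.2804] diam 0.0352 used 1.0 extent [14. 13.]
top5 pink [264.  214.7] z 0.035 [0.503  0.0791] diam 0.0831 used 1.0 extent [34. 35.]
```

```bash
python3 -m handwheel '[[[0,0,0,0.15,0.1,0,0.4],[0,0,0,0.25,0.16,0,0.4],[0,0,0,0.3,0.195,0,0.4],[0,0,0,0.3,0.195,0,0.4],[0,0,0,0.3,0.195,0,0.4],[0,0,0,0.3,0.195,0,0.4],[0,0,0,0.3,0.195,0,0.4],[0,0,0,0.3,0.195,0,0.4]]]' | head -2
python3 -m handwheel '[[[0,0,0,0.3,0.195,0,0.4],[0,0,0,0.3,0.195,0,0.4],[0,0,0,0.3,0.195,0,0.4],[0,0,0,0.17,0.11,0,0.4],[0,0,0,0.07,0.04,0,0.4],[0,0,0,0,0,0,0.4],[0,0,0,0,0,0,0.4]]]'
```

```text
clock: 14.78
eef_pos: [0.4799, -0.0536, 0.1406]
clock: 15.37
eef_pos: [0.5028, 0.078, 0.1409]
tool_rot: [-0.001, 0.551, 0.835, -0.001]
ft_force: [-0.2, -1.1, -0.5]
width: 0.0579
grasp_force: 21.8
```

```bash
python3 -m handwheel '[[[0,0,0,0,0,0.15,0.4],[0,0,0,0,0,0.2,0.4],[0,0,0,0,0,0.2,0.4],[0,0,0,0,0,0.15,0.4],[0,0,0,0,0,0.08,0.4],[0,0,0,0,0,0.04,0.4],[0,0,0,0,0,0,0.4]]]'
python3 -m handwheel '[[[0,0,0,0,0,0.02,0.4],[0,0,0,0,0,0.01,0.4],[0,0,0,0,0,0,0.4]]]' | grep -E "pos|ft"
python3 -m handwheel '[[[0,0,0,0,0,0.01,0.4],[0,0,0,0,0,0,0.4]]]' | grep -E "pos|ft"
```

```text
clock: 15.95
eef_pos: [0.5031, 0.0775, 0.0592]
tool_rot: [-0.0, 0.552, 0.834, -0.0]
ft_force: [-0.1, -0.5, -0.6]
width: 0.0582
grasp_force: 21.8
eef_pos: [0.5035, 0.0782, 0.0572]
ft_force: [-1.1, 0.0, -1.0]
eef_pos: [0.5034, 0.0784, 0.056]
ft_force: [0.1, -0.6, -1.2]
```

```bash
python3 -m handwheel '[[[0,0,0,0,0,0.01,0.4],[0,0,0,0,0,0,0.4]]]' | grep -E "pos|ft"
python3 -m handwheel '[[[0,0,0,0,0,0.01,0.4],[0,0,0,0,0,0,0.4]]]' | grep -E "pos|ft"
python3 -m handwheel '[[[0,0,0,0,0,0.005,0.4],[0,0,0,0,0,0,0.4]]]' | grep -E "pos|ft"
python3 -m handwheel '[[[0,0,0,0,0,0.005,0.4],[0,0,0,0,0,0,0.4]]]' | grep -E "pos|ft"
```

```text
eef_pos: [0.5032, 0.0784, 0.0547]
ft_force: [-0.7, 0.1, -0.6]
eef_pos: [0.5032, 0.0783, 0.0536]
ft_force: [-0.8, -0.5, -1.9]
eef_pos: [0.5032, 0.0783, 0.0533]
ft_force: [-0.2, 1.0, 2.4]
eef_pos: [0.5033, 0.0783, 0.0532]
ft_force: [-3.0, 0.2, 8.7]
```

Contact at the predicted height. Release gently and rise.

```bash
python3 -m handwheel '[[[0,0,0,0,0,0,0.72],[0,0,0,0,0,0,0.8],[0,0,0,0,0,0,0.9],[0,0,0,0,0,0,0.9]]]' 
python3 -m handwheel '[[[0,0,0,0,0,-0.1,0.9],[0,0,0,0,0,-0.2,0.9],[0,0,0,0,0,-0.4,0.9],[0,0,0,0,0,-0.4,0.9],[0,0,0,0,0,-0.4,0.9],[0,0,0,-0.3,-0.2,0,0.9],[0,0,0,-0.3,-0.2,0,0.9],[0,0,0,-0.3,-0.2,0,0.9]]]'
python3 -m handwheel '[[[0,0,0,-0.3,-0.1,0,0.6],[0,0,0,-0.3,-0.1,0,0.6],[0,0,0,-0.3,-0.1,0,0.6],[0,0,0,-0.3,-0.1,0,0.6],[0,0,0,-0.3,-0.1,0,0.6],[0,0,0,-0.2,-0.1,0,0.6],[0,0,0,0,0,0,0.6],[0,0,0,0,0,0,0.6]]]'
python3 look.py top:top6 wrist:w6 side:side6| cut -c1-10
python3 - <<'E'
from m2 import *
im=cv2.imread('pics/top6.png')[165:270,210:325]; im2=cv2.imread('pics/side6.png')[200:310,230:350]; cv2.imwrite('pics/c6.png',np.hstack([cv2.resize(im,(400,365)),cv2.resize(im2,(400,365))]))
dishes('top6','top',[('white',(267,217),.02),('pink',(266,215),.05),('pink',(418,200),.014)])
dishes('w6','wrist',[('pink',(398,178),.007),('pink',(398,178),.014)])
E
```

```text
clock: 17.37
eef_pos: [0.5032, 0.0783, 0.0526]
tool_rot: [-0.0, 0.551, 0.834, -0.0]
ft_force: [-0.6, -0.2, -0.5]
width: 0.0769
grasp_force: 0.0
clock: 18.03
eef_pos: [0.4829, -0.0287, 0.2042]
tool_rot: [0.001, 0.55, 0.835, 0.0]
ft_force: [0.9, 0.3, -1.1]
width: 0.0768
grasp_force: 0.0
clock: 18.7
eef_pos: [0.4945, -0.2086, 0.203]
tool_rot: [-0.0, 0.552, 0.834, -0.0]
ft_force: [0.3, 1.4, 0.4]
width: 0.0512
grasp_force: 0.0
top {'fx':
wrist {'fx
side {'fx'
{'clock': 
        9.
       -0.
        3.
top6 white [267.6 216.8] z 0.02 [0.5033 0.0796] diam 0.1496 used 1.0 extent [62. 62.]
top6 pink [265.2 215.4] z 0.05 [0.5019 0.0777] diam 0.0818 used 1.0 extent [34. 35.]
top6 pink [444.7 201.1] z 0.014 [ 0.5134 -0.2936] diam 0.2796 used 0.67 extent [108.  96.]
w6 pink [321.6 240.4] z 0.007 [ 0.5327 -0.2817] diam 0.0378 used 1.0 extent [27. 27.]
w6 pink [321.6 240.4] z 0.014 [ 0.5312 -0.2785] diam 0.037 used 1.0 extent [27. 27.]
```

View pics/c6.png

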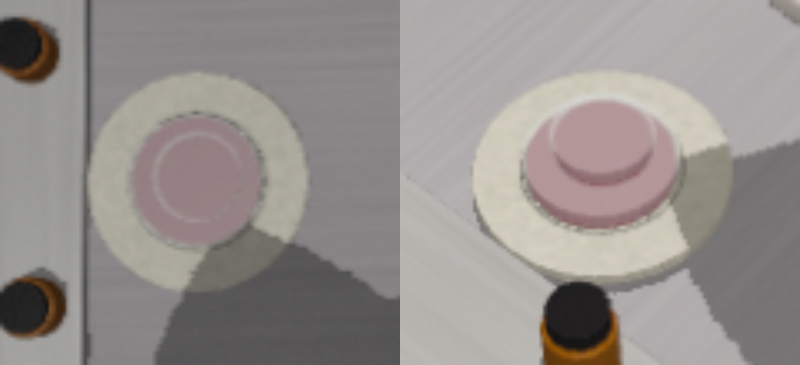

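The stack looks well centred: medium ring at crop (198,178), plate (197,181), big dish (199,180). Next the small dish, at about (0.532, −0.2805).

```bash
python3 -m handwheel '[[[0,0,0,-0.27,0.02,0,0.8],[0,0,0,-0.27,0.02,0,0.8],[0,0,0,-0.27,0.02,0,0.8],[0,0,0,0,0,0.3,0.8],[0,0,0,0,0,0.3,0.8],[0,0,0,0,0,0.3,0.8],[0,0,0,0,0,0.3,0.8],[0,0,0,0,0,0,0.8]]]'
python3 look.py wrist:w7 | cut -c1-10
python3 - <<'E'
from m2 import *
from bench import monitor
dishes('w7','wrist',[('pink',(321,215),.007),('pink',(321,215),.012)])
print(monitor.get_obs()['eef_pos'])
E
```

```text
clock: 19.52
eef_pos: [0.5305, -0.2777, 0.0781]
tool_rot: [-0.004, 0.551, 0.835, 0.0]
ft_force: [-0.9, -1.1, -0.6]
width: 0.0684
grasp_force: 0.0
wrist {'fx
{'clock': 
        7.
       -0.
       -6.
w7 pink [318.6 228.8] z 0.007 [ 0.5342 -0.2853] diam 0.038 used 1.0 extent [45. 46.]
w7 pink [318.6 228.8] z 0.012 [ 0.5333 -0.2833] diam 0.037 used 1.0 extent [45. 46.]
[ 0.53147598 -0.27842012  0.08094148]
```

```bash
python3 -m handwheel '[[[0,0,0,-0.04,0,0.1,0.8],[0,0,0,0,0,0.2,0.8],[0,0,0,0,0,0.2,0.8],[0,0,0,0,0,0.1,0.8],[0,0,0,0,0,0.06,0.8],[0,0,0,0,0,0,0.8]]]'
python3 -m handwheel '[[[0,0,0,0,0,0,0.2],[0,0,0,0,0,0,0.2],[0,0,0,0,0,0,0.2],[0,0,0,0,0,0,0.2],[0,0,0,0,0,0,0.2],[0,0,0,0,0,0,0.2],[0,0,0,0,0,0,0.2]]]' 20
```

```text
clock: 20.07
eef_pos: [0.5339, -0.2838, 0.0167]
tool_rot: [-0.0, 0.551, 0.834, -0.0]
ft_force: [-0.3, 0.6, 0.6]
width: 0.0683
grasp_force: 0.0
clock: 20.65
eef_pos: [0.5343, -0.2841, 0.018]
tool_rot: [0.001, 0.551, 0.834, -0.0]
ft_force: [0.4, 0.3, 4.8]
width: 0.0385
grasp_force: 19.5
```

```bash
python3 -m handwheel '[[[0,0,0,0,0,-0.05,0.2],[0,0,0,0,0,-0.1,0.2],[0,0,0,0,0,-0.2,0.2],[0,0,0,0,0,-0.3,0.2],[0,0,0,0,0,-0.3,0.2],[0,0,0,0,0,-0.3,0.2],[0,0,0,0,0,0,0.2],[0,0,0,0,0,0,0.2]]]'
python3 look.py wrist:w8 | cut -c1-10
python3 - <<'E'
from m2 import *
from bench import monitor
e=monitor.get_obs()['eef_pos']; print(e); tx=np.array([-.391,.921]);ty=np.array([.921,.391])
im=cv2.imread('pics/w8.png'); b,g,r=[im[:,:,i].astype(int) for i in range(3)]
m=(r>1.1*g)&(r<1.7*g)&(r>60)&(abs(b-g)<.25*g+4); m=cv2.morphologyEx(m.astype(np.uint8),cv2.MORPH_OPEN,np.ones((5,5)))
c=min(blobs(m,200),key=lambda c:np.hypot(*(c.mean(0)-(318,265)))); C=cal('wrist'); print(c.mean(0),np.ptp(c,axis=0))
for dz in(0,-.005,-.01):
    w,rad=circ(px2w(C,c,e[2]+dz)); d=w-e[:2]; print(dz,2*rad,d@tx,d@ty)
E
```

```text
clock: 21.32
eef_pos: [0.5342, -0.2841, 0.1443]
tool_rot: [0.002, 0.551, 0.834, -0.0]
ft_force: [-0.2, 0.2, -1.2]
width: 0.0387
grasp_force: 20.2
wrist {'fx
{'clock': 
        8.
       -0.
        6.
[ 0.53369353 -0.28374714  0.14275432]
[317.36363636 258.39393939] [62. 62.]
0 0.034970574211615355 0.00813413607700716 -0.00048526989684942896
-0.005 0.03630751801976939 0.005203242580210697 -0.00047207567395825175
-0.01 0.03764446182791949 0.0022723490834169594 -0.0004588814510672447
```

```bash
python3 -m handwheel '[[[0,0,0,0.15,0.05,0,0.2],[0,0,0,0.25,0.08,0,0.2],[0,0,0,0.3,0.1,0,0.2],[0,0,0,0.3,0.1,0,0.2],[0,0,0,0.3,0.1,0,0.2],[0,0,0,0.3,0.1,0,0.2],[0,0,0,0.3,0.1,0,0.2],[0,0,0,0.3,0.1,0,0.2]]]' | head -2
python3 -m handwheel '[[[0,0,0,0.3,0.1,0,0.2],[0,0,0,0.3,0.1,0,0.2],[0,0,0,0.3,0.1,0,0.2],[0,0,0,0.2,0.07,0,0.2],[0,0,0,0.13,0.04,0,0.2],[0,0,0,0,0,0,0.2],[0,0,0,0,0,0,0.2],[0,0,0,0,0,0,0.2]]]'
python3 -m handwheel '[[[0,0,0,0,0,0.15,0.2],[0,0,0,0,0,0.2,0.2],[0,0,0,0,0,0.15,0.2],[0,0,0,0,0,0.1,0.2],[0,0,0,0,0,0.05,0.2],[0,0,0,0,0,0.04,0.2],[0,0,0,0,0,0,0.2],[0,0,0,0,0,0,0.2]]]'
```

```text
clock: 22.03
eef_pos: [0.5132, -0.0505, 0.1407]
clock: 22.7
eef_pos: [0.5036, 0.0763, 0.1412]
tool_rot: [-0.0, 0.551, 0.834, -0.0]
ft_force: [-0.1, -0.3, -0.1]
width: 0.0384
grasp_force: 20.2
clock: 23.37
eef_pos: [0.5042, 0.0763, 0.073]
tool_rot: [0.0, 0.551, 0.834, 0.0]
ft_force: [-0.1, -0.1, -1.1]
width: 0.0384
grasp_force: 20.2
```

```bash
python3 -m handwheel '[[[0,0,0,0,0,0.015,0.2],[0,0,0,0,0,0.01,0.2],[0,0,0,0,0,0,0.2]]]' | grep -E "pos|ft"
python3 -m handwheel '[[[0,0,0,0,0,0.01,0.2],[0,0,0,0,0,0,0.2]]]' | grep -E "pos|ft"
python3 -m handwheel '[[[0,0,0,0,0,0.008,0.2],[0,0,0,0,0,0,0.2]]]' | grep -E "pos|ft"
python3 -m handwheel '[[[0,0,0,0,0,0.005,0.2],[0,0,0,0,0,0,0.2]]]' | grep -E "pos|ft"
```

```text
eef_pos: [0.5041, 0.0765, 0.0704]
ft_force: [-0.6, 0.7, -0.4]
eef_pos: [0.504, 0.0765, 0.0692]
ft_force: [0.8, -0.5, -1.2]
eef_pos: [0.504, 0.0765, 0.0683]
ft_force: [0.2, -0.5, 0.2]
eef_pos: [0.504, 0.0765, 0.0681]
ft_force: [-1.5, -0.4, 2.8]
```

Contact (Fz has risen from −1 to +2.8 N at the predicted height). Release, rise, move aside and look.

```bash
python3 -m handwheel '[[[0,0,0,0,0,0.002,0.5],[0,0,0,0,0,0,0.6],[0,0,0,0,0,0,0.7],[0,0,0,0,0,0,0.75],[0,0,0,0,0,0,0.75]]]' 
python3 -m handwheel '[[[0,0,0,0,0,-0.1,0.75],[0,0,0,0,0,-0.2,0.75],[0,0,0,0,0,-0.4,0.75],[0,0,0,0,0,-0.4,0.75],[0,0,0,0,0,-0.3,0.75],[0,0,0,-0.3,-0.1,0,0.75],[0,0,0,-0.3,-0.1,0,0.75],[0,0,0,-0.3,-0.1,0,0.75]]]' |head -2
python3 -m handwheel '[[[0,0,0,-0.3,-0.1,0,0.75],[0,0,0,-0.3,-0.1,0,0.75],[0,0,0,-0.3,-0.1,0,0.75],[0,0,0,-0.3,-0.1,0,0.75],[0,0,0,0,0,0,0.75],[0,0,0,0,0,0,0.75]]]' | head -2
python3 look.py top:top9 side:side9| cut -c1-10
python3 - <<'E'
from m2 import *
im=cv2.imread('pics/top9.png')[165:270,210:325]; im2=cv2.imread('pics/side9.png')[180:310,200:350]; cv2.imwrite('pics/c9.png',np.hstack([cv2.resize(im,(400,365)),cv2.resize(im2,(400,365))]))
dishes('top9','top',[('white',(267,217),.02)])
d=[cv2.absdiff(cv2.imread(f'pics/{n}0.png'),cv2.imread(f'pics/{n}9.png')).max(2) for n in('top','side')]
print('jar/pip/rack diff',[int((d[0][y0:y1,x0:x1]>60).sum()) for x0,x1,y0,y1 in((205,230,168,190),(207,232,242,264),(338,356,160,258),(428,497,165,252))])
E
```

```text
clock: 24.53
eef_pos: [0.504, 0.0765, 0.0677]
tool_rot: [0.0, 0.551, 0.834, -0.0]
ft_force: [0.5, -0.1, 0.7]
width: 0.064
grasp_force: 0.0
clock: 25.2
eef_pos: [0.5117, -0.0188, 0.2093]
clock: 25.7
eef_pos: [0.5218, -0.1454, 0.2082]
top {'fx':
side {'fx'
{'clock': 
        9.
       -0.
       -4.
top9 white [265.6 216.4] z 0.02 [0.5032 0.0796] diam 0.1495 used 1.0 extent [62. 62.]
jar/pip/rack diff [0, 0, 1179, 969]
```

View pics/c9.png

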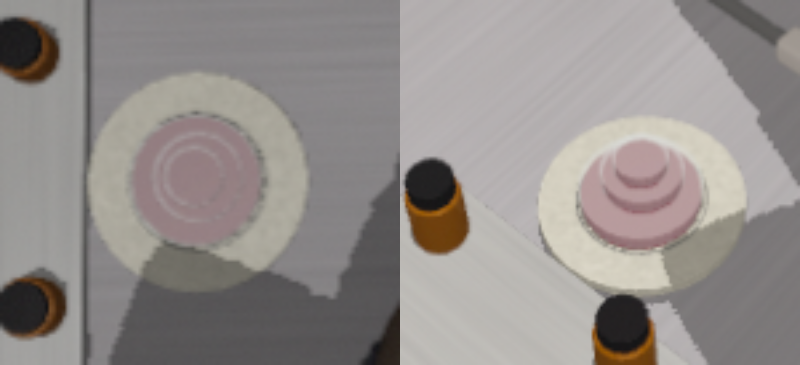

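The stack is level. In the crop the small dish is at about (195,175), the medium at (199,178) and the plate at (197,181). Converting these with parallax before handing in; the pipette and rack differences are probably arm shadow or occlusion (arm now over that area).

Run:
```python
from m2 import *
C=cal('top')
for p,z in(((195,175),.064),((199,178),.05),((199,180),.035),((197.5,181.5),.02)): print(z,px2w(C,[(210+(p[0]+.5)/3.478-.5,165+(p[1]+.5)/3.476-.5)],z).round(4))
# rack/pipette shift: side picture template match
a=cv2.imread('pics/side0.png');b=cv2.imread('pics/side9.png')
a3=cv2.imread('pics/top0.png');b3=cv2.imread('pics/top6.png')
for A,B,(x0,x1,y0,y1) in((a3,b3,(338,356,158,260)),(a3,b3,(428,497,165,252)),(a,b,(300,395,165,228)),(a,b,(370,456,100,152))):
    t=A[y0:y1,x0:x1]; s=cv2.matchTemplate(B[y0-12:y1+12,x0-12:x1+12],t,cv2.TM_CCOEFF_NORMED); _,v,_,l=cv2.minMaxLoc(s); print(round(v,2),l[0]-12,l[1]-12)
```

```text
0.064 [[0.504  0.0768]]
0.05 [[0.5031 0.0756]]
0.035 [[0.5029 0.0771]]
0.02 [[0.5031 0.0797]]
0.54 0 0
0.24 12 -12
0.47 0 0
0.24 0 0
```

Stack is within about 4 mm of the axis. The pipette hasn't moved, the jar pixels are identical, and no forces were felt near the rack. Handing in.

```bash
python3 -c "
from bench import env; print(env.sign_off())"
```

```text
the job is handed in; nothing more can be done
None
```

The stack is built and the job is handed in; no verdict came back. My last pictures show big, medium and small dishes level on the plate, each within about 4 mm of its axis. The jars and pipette had not moved; the arm blocked the final view of the rack, but I felt no contact with it.

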